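Press the tilt plate's corner to its set collar and let it spring back

TASK

Check the spring travel of the tilt plate under the punch turntable: with a fingertip, press down the pad on the corner beside the raised collar (the other scale rod's collar is parked at the foot) until that corner's pointer is level with the raised collar, hold it there for about a second without driving the pointer past the collar, then let go so that the plate springs back level. Press only that one pad: do not grasp or lift anything, keep off the turntable and punch, leave the other corner unpressed and leave the gauges standing about as they are.

Things in the scene. Friction and masses are not known exactly. Their poses are not given: they have to be found in the camera images.
- fixture: Fixed black steel tilt fixture: base 130 x 190 x 12 mm with a cross bar 36 x 345 x 12 mm under its front edge. Origin at the centre of the underside on the granite; x points from the front (robot side) to the back, y to its left, z up. Near each end of the bar, at x -42, y +155 (left) and y -155 (right), stands an upright graduated aluminium scale rod 12 x 12 mm, top 112 mm above the granite. The fixture cannot move.
- tilt_plate (a joint): Tilt of the aluminium plate, rad, 0 = level (rest), stops at -0.28 and 0.28; positive = left (+y) side down, negative = right side down. Plate 120 (x) x 170 (y) x 10 mm; its hinge runs along the fixture's x through fixture y 0, 65 mm above the granite, at the plate's mid thickness. Sprung to level by 3.8 N m per rad, damped (0.2 N m s per rad): on a pad about 58 N per rad, so pressing to the collar takes about 5 to 12 N. The plate goes back to level by itself when let go.
- pad_top_left (a point): Middle of the slightly domed top of the steel pad (24 mm diameter, 14 mm tall) on the plate's left front corner, at fixture x -42, y +65, height 84 mm when level. Pushed down, it goes about 6 to 12 mm at the collar heights drawn; the pointer tip goes down 2.15 times as far as the pad.
- pad_top_right (a point): The same on the right front corner, at fixture x -42, y -65, height 84 mm when level.
- pointer_left (a point): Tip of the slender steel pointer that sticks out sideways from the plate's left front corner to the left scale rod: fixture x -42, y +140, height 65 mm when level; it goes down as the left pad is pressed.
- pointer_right (a point): Tip of the same pointer on the right: fixture x -42, y -140, height 65 mm when level; it goes down as the right pad is pressed.
- set_collar: The raised collar, dark steel, 34 (x) x 24 (y) x 10 mm tall, clamped on either the left or the right scale rod, its middle 39 to 51 mm above the granite; origin at its middle. It marks how far the pointer beside it must go down: the tip level with the collar, that is between its lower and upper edge (within 5 mm of its middle). It does not move.
- parked_collar: A like collar on the other rod, parked on the base at its foot, middle 17 mm above the granite; origin at its middle. The corner beside it is not to be pressed.
- turntable: Aluminium turntable 64 mm diameter, 14 mm thick, that turns under a light push, on top of the tilt plate, with a stepped steel punch upright on it, top 122 mm above the granite. Origin at the turntable's underside centre, 18 mm behind the plate's middle (fixture x +18, y 0), 70 mm above the granite. Not to be touched.
- height_master: Loose stepped chrome height master 120 mm tall on a 50 x 50 mm foot, origin under its centre; leave alone.
- v_block: Loose dark-blued V-block 60 x 42 x 40 mm with a stirrup clamp, 88 mm tall in all, origin under its centre; leave alone.
- ring_gauge: Loose brass thread ring gauge lying flat, 52 mm outside, 24 mm inside, 14 mm high, origin under its centre; leave alone.
- centre_finder: Loose black steel centre-finder standing upright, 26 mm diameter, 75 mm tall, origin under its centre; leave alone.

How it is judged:
On the way:
1. a fingertip presses the pad beside the raised collar and keeps that corner's pointer level with the collar (within 5 mm of its middle) for 0.8 s (((horizontal distance between pointer_left and set_collar below 0.05 m and z of pointer_left in the frame of set_collar between -0.005 and 0.005 m and contact force between the fingers and tilt_plate_c0 above 1 N) or (horizontal distance between pointer_right and set_collar below 0.05 m and z of pointer_right in the frame of set_collar between -0.005 and 0.005 m and contact force between the fingers and tilt_plate_c1 above 1 N))), for 0.8 s.
At the end, for the whole second after the job is handed in: After the press the plate is released and back level (within 0.02 rad) and at rest, and all four gauges stand within 10 mm of where they were (value of joint tilt_plate between -0.02 and 0.02 rad and velocity of joint tilt_plate between -0.05 and 0.05 rad/s and distance of each of height_master, v_block, ring_gauge, centre_finder from where it was at the start of the episode below 0.01 m); the robot touches nothing.
It fails at once if the pointer was driven past the raised collar (more than 9 mm below its middle) ((horizontal distance between pointer_left and set_collar below 0.05 m and z of pointer_left in the frame of set_collar below -0.009 m) or (horizontal distance between pointer_right and set_collar below 0.05 m and z of pointer_right in the frame of set_collar below -0.009 m)).
It fails at once if the corner beside the parked collar was pressed down ((horizontal distance between pointer_left and set_collar above 0.05 m and value of joint tilt_plate above 0.05 rad) or (horizontal distance between pointer_right and set_collar above 0.05 m and value of joint tilt_plate below -0.05 rad)).
It fails at once if the turntable or punch was touched (contact force between any of the fingers, the arm and turntable above 1.5 N).
It fails at once if a gauge was moved, lifted or knocked over (distance of any of height_master, v_block, ring_gauge, centre_finder from where it was at the start of the episode above 0.01 m or angle between any of height_master, v_block, ring_gauge, centre_finder's own z axis and vertical above 0.3 rad).
It also fails if it takes over 38 s, if anything falls off the work surface, if the arm or the gripper's body presses on something with over 40 N, if the wrist force passes 120 N, or if a joint passes its speed limit or range.

ROBOT

A 7-joint arm with a two-finger parallel gripper is mounted at the origin on the work surface. World frame = base frame: x ahead of the robot, y to its left, z up, the work surface at z = 0. Lengths are in m, angles in rad, forces in N, time in s.
With the tool pointing down it reaches from about 0.425 to 0.875 m from the base axis. Payload 9.9 kg.
Tool frame: the origin (TCP) lies between the finger pads; the fingertips stand arm.tip_extent ahead of it and the grasp point (between the pads) lies 3 mm ahead of it (arm.tip_extent is the distance from the TCP to the fingertips, in m); z points along the fingers, y is the line along which they close (so a half turn about z gives the same grasp; the last joint's range is limited). The gripper opens to 85 mm and grips with 20 to 120 N. Pads are 22 mm wide; open, the fingers measure 114 mm over their backs; the gripper's body (76 mm by 85 mm) begins 54 mm behind the grasp point. The pads swing forward as they close: fully open they stand 13 mm farther back than shut.
Start: joints at [1.062, 0.576, 0.025, 1.437, -0.015, 1.129, -0.057], TCP at [0.278, -0.615, 0.253] pointing down, gripper open.
Joint ranges: [-2.76, 2.76], [-0.34, 2.15], [-1.52, 1.57], [0.19, 2.46], [-1.09, 4.23], [0.17, 1.99], [-2.82, 2.82]. Speed limits (rad/s): [2.22, 2.22, 3.01, 3.01, 3.14, 3.14, 3.14].

INTERFACE

Orientations are given as a unit quaternion [x, y, z, w].
In Python, from workcell import arm, eyes gives the robot as it stands. The module is installed in compiled form; this text tells all that it offers.
- The arm moves only by the tool drive_tool, never from a script. Its argument "series" is a list of rows, each a list of 2 entries, a list of its own where there are three numbers: the shift along the tool's x, y, z in m, then the turn, a rotation vector about the tool's x, y, z in degrees. A call has exactly 8 rows; each row is the pose to reach, as a shift and turn from the pose commanded when the call began, along the tool's axes at that moment; what a row does not reach only later rows make up. A row lasts 1/8 s, in which the tool goes at most 62.5 mm and 10.7 degrees, less where a joint would pass 70% of its speed; a pose out of reach is approached as far as the arm can. A call with a gripper value outside its range is refused whole. "claw" is the gripper's target within -1 to 1 (shut at 1, half-way at 0, fully open at -1), set as the call begins (left out, the last holds). The fingers move at their own pace and stop on an object; "force" is the grip in N (left out, the last holds). Time passes only in rows, so rows that repeat a pose let the fingers close, or fill a call up. It gives the time, the measured TCP pose, the force, the opening and the grip force at its end, in the units of the state.
- arm.state(): the state, without advancing time (a new reading comes with each control period).
- eyes.get_image(name): name is "scene" or "side" or "wrist"; returns a dict with "color" (400x640x3 uint8, red, green, blue), "fx", "fy", "cx", "cy" (pixels), "R" (3x3) and "t" (3): a world point X has camera coordinates R X + t. Camera axes: x right, y down, z forward; pixel columns grow to the right and rows downward; lengths in m; the calibration is good to about 2 mm. A picture is of the moment at which its call begins. There is no depth.
- arm.hand_in(): hands the job in; it is judged then, once.
Trained networks look in the newest picture that a camera, given by its name, has taken for a name from the list of things; names that differ only in an ending like _2 or _b are one class to them, and where a whole thing is asked for, a point or a joint stands for the part that bears it (a point fixed in the world has none). Each returns a list of dicts, best first, with "confidence" (0 to 1); they miss things now and then, are a little off and sometimes report something else, mostly with a low value. They report only what shows in the picture. A call takes as long as a camera call.
- eyes.cut_out(camera, label): "mask" (400x640 bool, what is visible of it) and "extent" ([left, top, width, height] in pixels, round what is visible of it).
The state is a dict: "time_s": time; "qpos": joint angles; "qd": joint speeds; "joint_torque": joint torques, N m; "ee_pos": TCP position; "tcp_rot": TCP orientation; "contact_force": force on the tool from outside, world axes, zero at the start; "wrist_torque": the same for the moment, N m; "finger_gap": finger opening in m; "gripper_force": force on a finger pad.
Only numpy, scipy, OpenCV 4.12 (cv2) and the standard library are available. Lean on these libraries where they do the work, as an engineer would, in place of code of your own. Each camera call takes 0.05 s, during which the arm holds its last target. There are 200 camera calls.

## Working session

There is one attempt and no reset: what is moved stays moved. The work goes in short steps, Python scripts to look and compute and a tool call to move; the robot and the scene stay as the last step left them, time stands still between calls to the robot, and variables do not carry over. Pictures are saved under pics/ and viewed, at most 10 in all, crops included, and the job is handed in when it is done.

Besides the shell and the picture viewer there is one more tool, called after "Emit:" as name(argument=value, ...) on one line, values as JSON. drive_tool: Moves the arm, as the interface text tells. Its arguments: {"type":"object","properties":{"series":{"type":"array","items":{"type":"array"}},"claw":{"type":"number"},"force":{"type":"number"}},"required":["series"]}

```bash
mkdir -p pics
cat > h.py <<'E'
from workcell import arm, eyes
import numpy as np, cv2
def snap(n,f):
    im=eyes.get_image(n); cv2.imwrite('pics/'+f,im['color'][:,:,::-1]); return im
E
python3 - <<'E'
from h import *
s=arm.state(); print(s, arm.tip_extent)
a=snap('scene','a.png'); b=snap('side','b.png')
for n,im in(('scene',a),('side',b)):
    print(n,im['fx'],im['cx'],im['cy'],(-im['R'].T@im['t']).round(3),im['R'].round(3).tolist())
    for l in ['set_collar','parked_collar','turntable','fixture','pad_top_left','pointer_left','height_master','v_block','ring_gauge','centre_finder']:
        print(l,[(round(d['confidence'],2),d['extent']) for d in eyes.cut_out(n,l)][:3])
E
```

```text
{'time_s': 0.0, 'qpos': array([ 1.06218294,  0.57651749,  0.02486386,  1.43794502, -0.01495084,
        1.12900283, -0.05652143]), 'qd': array([-0.001139  ,  0.00042202, -0.00042807,  0.00022969, -0.00013835,
       -0.00158583,  0.00022587]), 'joint_torque': array([ 7.26278704e-04, -7.65744209e+01,  2.25103162e+00, -2.85965002e+01,
        1.54775754e-02,  1.26958147e-02,  2.33614259e-06]), 'ee_pos': array([ 0.27800385, -0.6146146 ,  0.25243986]), 'tcp_rot': array([ 9.77524282e-01,  2.10821171e-01, -2.47387705e-04, -8.07176752e-04]), 'contact_force': array([-0.04944016, -0.17474607, -0.29116812]), 'wrist_torque': array([-0.0272656 ,  0.03014253, -0.07347178]), 'gripper_force': 0.0, 'finger_gap': 0.08573703483522964} 0.022
scene 419.0886884252449 323.3229005686843 204.37219047927832 [ 1.121 -0.207  0.798] [[0.409, 0.912, -0.018], [0.699, -0.326, -0.636], [-0.586, 0.248, -0.771]]
set_collar []
parked_collar [(0.56, [233.2, 246.1, 16.8, 12.6])]
turntable [(0.77, [297.8, 214.1, 30.8, 25.5])]
fixture [(0.94, [229.8, 170.9, 138.9, 109.7])]
pad_top_left [(0.65, [246.8, 189.7, 109.7, 74.4])
[... 409 characters left out ...]
732160824 316.9224014355034 200.04178663652624 [ 0.328 -0.582  0.61 ] [[0.919, -0.393, -0.018], [-0.258, -0.569, -0.78], [0.296, 0.722, -0.625]]
set_collar [(0.5, [282.4, 185.4, 15.9, 12.3])]
parked_collar [(0.66, [344.2, 285.0, 19.3, 14.1])]
turntable [(0.76, [329.1, 194.0, 31.5, 27.0])]
fixture [(0.65, [282.8, 168.5, 100.9, 131.6])]
pad_top_left [(0.79, [294.1, 186.0, 86.3, 78.0])]
pointer_left [(0.6, [294.9, 182.2, 85.7, 82.6])]
height_master [(0.56, [260.1, 145.0, 23.2, 47.5])]
v_block [(0.58, [353.0, 314.2, 40.6, 52.6])]
ring_gauge [(0.81, [265.3, 228.5, 23.5, 23.4])]
centre_finder [(0.57, [344.4, 282.3, 23.3, 12.4]), (0.53, [292.6, 185.8, 88.8, 78.1]), (0.5, [375.1, 194.5, 7.5, 30.5])]
```

Run:
```python
import cv2
a=cv2.imread('pics/a.png')[140:290,150:420];b=cv2.imread('pics/b.png')[130:370,230:420]
cv2.imwrite('pics/a2.png',cv2.resize(a,None,fx=2.9,fy=2.9,interpolation=2)); cv2.imwrite('pics/b2.png',cv2.resize(b,None,fx=2.5,fy=2.5,interpolation=2))
```

```text
(no output)
```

View pics/a2.png

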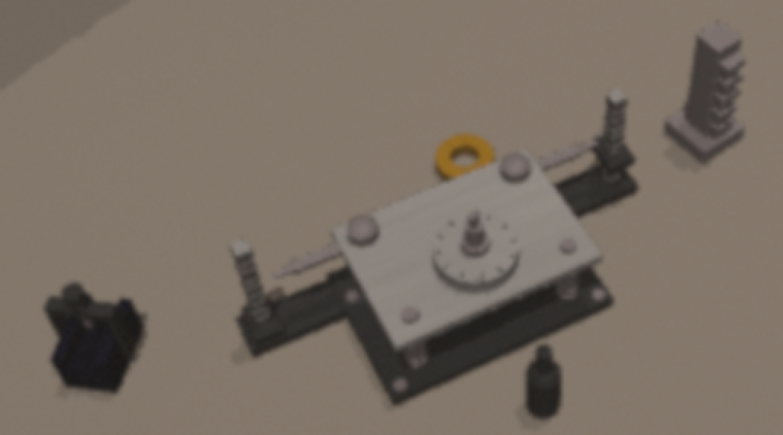

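View pics/b2.png

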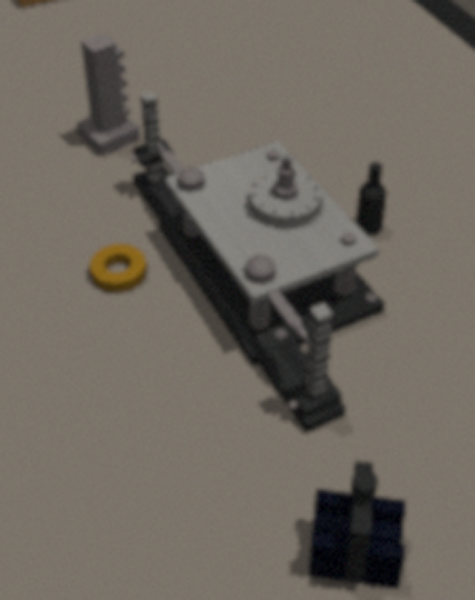

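The set collar is on the left rod (scene ≈(361,194), side ≈(290,192)) and the parked one is at the right foot. So the left pad is the one to press, at scene ≈(328,196), side ≈(306,200). I'll fit the fixture pose next.

```bash
cat >> h.py <<'E'
from scipy.optimize import least_squares
def proj(im,X):
    c=np.atleast_2d(X)@im['R'].T+im['t']; return np.c_[im['fx']*c[:,0]/c[:,2]+im['cx'],im['fy']*c[:,1]/c[:,2]+im['cy']]
def fx(p,P):
    c,s=np.cos(p[2]),np.sin(p[2]); P=np.atleast_2d(P)
    return np.c_[p[0]+c*P[:,0]-s*P[:,1],p[1]+s*P[:,0]+c*P[:,1],P[:,2]+p[3]]
E
python3 - <<'E'
from h import *
P=np.array([[-42,155,112],[-42,-155,112],[-42,65,83],[-42,-65,83],[18,0,122]])/1e3
A=np.array([[362.8,172.8],[232.8,224.5],[327.6,197],[274.8,219],[150+475/2.9,140+212/2.9]])
B=np.array([[290,168.8],[358,254],[306,200.6],[334,236.5],[230+287/2.5,130+160/2.5]])
a=eyes.get_image('scene');b=eyes.get_image('side')
r=least_squares(lambda p:np.r_[(proj(a,fx(p,P))-A).ravel(),(proj(b,fx(p,P))-B).ravel()],[.6,0,0,0])
p=r.x; print(p,r.fun.round(1)); np.save('p.npy',p)
print('padL',fx(p,[-.042,.065,.084]),'padR',fx(p,[-.042,-.065,.084]))
for h in (.036,.039,.042,.045,.048,.051,.054):
    print(h,proj(a,fx(p,[-.042,.155,h])).round(1),proj(b,fx(p,[-.042,.155,h])).round(1))
for n in('height_master','v_block','ring_gauge','centre_finder'):pass
s=arm.state(); from scipy.spatial.transform import Rotation as R
print(R.from_quat(s['tcp_rot']).as_matrix().round(3), s['ee_pos'])
E
```

```text
[ 0.60364327 -0.02002304  0.05801195 -0.00332526] [-0.1  0.7  0.1  1.1  0.1 -0.8 -0.1 -1.2 -0.6  1.6 -0.6 -0.   0.   1.
  0.1 -1.1 -0.2 -1.  -0.5 -0.2]
padL [[0.55794526 0.04243248 0.08067474]] padR [[ 0.56548259 -0.08734883  0.08067474]]
0.036 [[361.  195.4]] [[291.3 194.3]]
0.039 [[361.  194.6]] [[291.3 193.3]]
0.042 [[361.1 193.8]] [[291.2 192.4]]
0.045 [[361.2 193. ]] [[291.1 191.4]]
0.048 [[361.2 192.1]] [[291.  190.4]]
0.051 [[361.3 191.3]] [[291.  189.5]]
0.054 [[361.4 190.5]] [[290.9 188.5]]
[[ 0.911  0.412 -0.   ]
 [ 0.412 -0.911 -0.   ]
 [-0.     0.    -1.   ]] [ 0.27821534 -0.6150171   0.25329108]
```

Emit:
drive_tool(series=[[[0.03,-0.03,0],[0,0,2.5]],[[0.07,-0.065,0],[0,0,5]],[[0.11,-0.1,0],[0,0,8]],[[0.15,-0.135,0],[0,0,11]],[[0.19,-0.17,0],[0,0,14]],[[0.23,-0.205,0],[0,0,17]],[[0.265,-0.24,0],[0,0,19]],[[0.29,-0.265,0],[0,0,21]]], claw=1, force=30)

```text
time_s: 2.2
ee_pos: [0.4341, -0.2517, 0.2536]
tcp_rot: [1.0, 0.03, 0.0, -0.0]
contact_force: [-0.5, -0.7, -0.5]
finger_gap: 0.0002
gripper_force: 0.0
```

Emit:
drive_tool(series=[[[0.015,-0.03,0],[0,0,0]],[[0.035,-0.075,0],[0,0,0]],[[0.06,-0.12,0],[0,0,0]],[[0.08,-0.165,0],[0,0,0]],[[0.105,-0.21,0],[0,0,0]],[[0.125,-0.25,0],[0,0,0]],[[0.141,-0.286,0],[0,0,0]],[[0.141,-0.286,0],[0,0,0]]])

```text
time_s: 3.2
ee_pos: [0.558, 0.0436, 0.2531]
tcp_rot: [0.999, 0.032, 0.0, -0.001]
contact_force: [-0.1, 0.5, -0.5]
finger_gap: -0.0001
gripper_force: 0.0
```

Run:
```python
from h import *
s=arm.state(); print(s['ee_pos'],s['contact_force'],arm.tip_extent)
w=snap('wrist','w.png'); p=np.load('p.npy')
print((-w['R'].T@w['t']).round(3),w['R'].round(2).tolist(),w['fx'],w['cx'],w['cy'])
for q in ([-.042,.065,.084],[-.042,.155,.112],[-.042,.14,.065],[-.042,.155,.045]): print(proj(w,fx(np.r_[p[:3],0],q)).round(1))
for l in ['set_collar','tilt_plate']: print(l,[(round(d['confidence'],2),d['extent']) for d in eyes.cut_out('wrist',l)][:3])
```

```text
[0.55799726 0.04360343 0.25312614] [-0.07481137  0.4878703  -0.52953731] 0.022
[0.634 0.049 0.372] [[0.06, -1.0, -0.0], [-0.95, -0.06, 0.3], [-0.3, -0.02, -0.95]] 323.363903365919 321.3703748601529 203.3981056609886
[[323.8 189. ]]
[[216.7 197. ]]
[[247.  183.7]]
[[236.8 179. ]]
set_collar [(0.63, [224.8, 162.9, 24.0, 39.7])]
tilt_plate [(0.87, [244.6, 72.3, 289.3, 134.6])]
```

View pics/w.png

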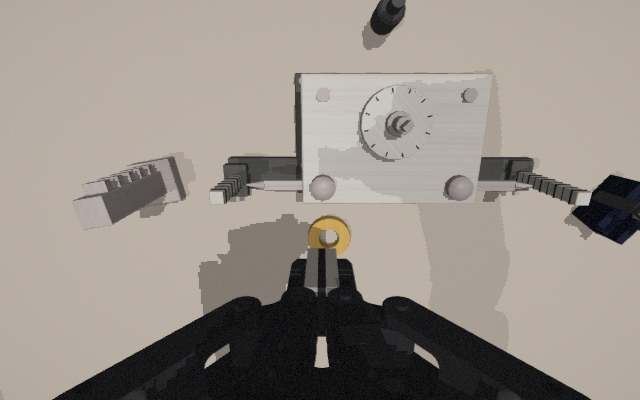

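Emit:
drive_tool(series=[[[0.002,0.005,0.01],[6,0,0]],[[0.005,0.015,0.025],[13,0,0]],[[0.008,0.025,0.045],[20,0,0]],[[0.01,0.035,0.06],[27,0,0]],[[0.013,0.04,0.07],[34,0,0]],[[0.013,0.04,0.075],[41,0,0]],[[0.013,0.04,0.075],[45,0,0]],[[0.013,0.04,0.075],[45,0,0]]])

```text
time_s: 4.35
ee_pos: [0.5722, -0.0024, 0.177]
tcp_rot: [0.924, 0.024, -0.011, -0.382]
contact_force: [0.7, 0.1, -1.3]
finger_gap: 0.0001
gripper_force: 0.0
```

Run:
```python
from h import *
s=arm.state(); print(s['time_s'],s['ee_pos'],s['contact_force'])
w=snap('wrist','w2.png'); p=np.load('p.npy');p[3]=0
print((-w['R'].T@w['t']).round(3))
v=w['color'][:,:,::-1].copy()
Q=np.array([[-42,65,84],[-42,155,112],[-42,140,65],[-42,143,45],[-25,143,40],[-25,143,50],[-59,143,40],[-59,143,50],[-25,167,50],[-59,167,50]])/1e3
U=proj(w,fx(p,Q)); print(np.c_[Q*1e3,U.round(1)].tolist())
for l in ['set_collar']: print(l,[(round(d['confidence'],2),d['extent']) for d in eyes.cut_out('wrist',l)][:3])
c=U[3].astype(int); x0,y0=max(c[0]-80,0),max(c[1]-80,0)
print(x0,y0); cv2.imwrite('pics/w2c.png',cv2.resize(v[y0:y0+140,x0:x0+160],None,fx=4,fy=4,interpolation=2))
```

```text
4.35 [ 0.57217524 -0.00243791  0.17696639] [ 0.71638363  0.05264583 -1.26619562]
[ 0.653 -0.083  0.261]
[[-42.0, 65.0, 84.0, 367.3, 229.7], [-42.0, 155.0, 112.0, 262.3, 210.9], [-42.0, 140.0, 65.0, 314.3, 202.8], [-42.0, 143.0, 45.0, 327.1, 197.8], [-25.0, 143.0, 40.0, 330.7, 179.8], [-25.0, 143.0, 50.0, 323.4, 181.5], [-59.0, 143.0, 40.0, 330.6, 213.3], [-59.0, 143.0, 50.0, 323.5, 215.7], [-25.0, 167.0, 50.0, 306.2, 177.7], [-59.0, 167.0, 50.0, 306.8, 210.2]]
set_collar [(0.67, [307.9, 178.3, 22.3, 40.6])]
247 117
```

View pics/w2c.png

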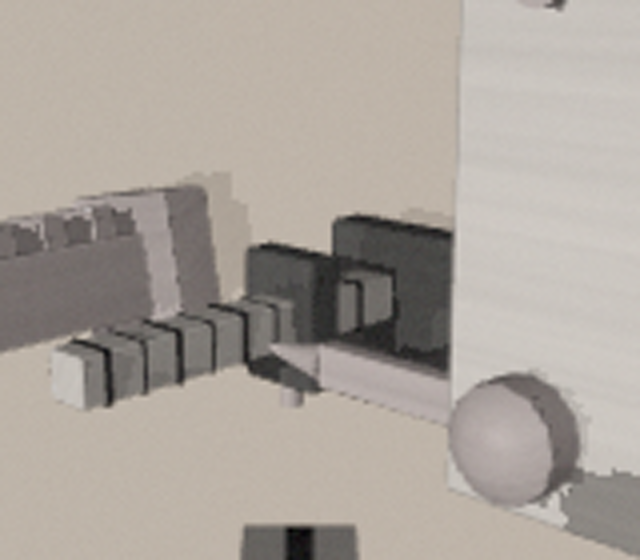

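Emit:
drive_tool(series=[[[-0.003,-0.003,0.01],[-7,0,0]],[[-0.006,-0.006,0.02],[-14,0,0]],[[-0.009,-0.009,0.035],[-21,0,0]],[[-0.011,-0.013,0.045],[-28,0,0]],[[-0.011,-0.013,0.051],[-35,0,0]],[[-0.011,-0.013,0.051],[-42,0,0]],[[-0.011,-0.013,0.051],[-45,0,0]],[[-0.011,-0.013,0.051],[-45,0,0]]])

```text
time_s: 5.45
ee_pos: [0.559, 0.0478, 0.1527]
tcp_rot: [1.0, 0.032, 0.001, -0.0]
contact_force: [0.9, -1.0, 0.1]
finger_gap: 0.0001
gripper_force: 0.0
```

Run:
```python
from h import *
from scipy.spatial.transform import Rotation as R
s=arm.state(); print(s['time_s'],s['ee_pos'],s['contact_force'],R.from_quat(s['tcp_rot']).as_matrix().round(3).tolist())
```

```text
5.45 [0.55903686 0.04784146 0.15266452] [ 0.92057466 -1.04264326  0.06874276] [[0.998, 0.063, 0.002], [0.063, -0.998, 0.001], [0.002, -0.0, -1.0]]
```

Emit:
drive_tool(series=[[[-0.001,0.005,0.008],[0,0,0]],[[-0.001,0.005,0.016],[0,0,0]],[[-0.001,0.005,0.024],[0,0,0]],[[-0.001,0.005,0.03],[0,0,0]],[[-0.001,0.005,0.035],[0,0,0]],[[-0.001,0.005,0.038],[0,0,0]],[[-0.001,0.005,0.04],[0,0,0]],[[-0.001,0.005,0.04],[0,0,0]]])

```text
time_s: 6.45
ee_pos: [0.5583, 0.0401, 0.1114]
tcp_rot: [1.0, 0.029, 0.0, -0.0]
contact_force: [0.4, 0.5, -0.5]
finger_gap: -0.0002
gripper_force: 0.0
```

Run:
```python
from h import *
s=arm.state(); print(s['time_s'],s['ee_pos'],s['contact_force'])
w=snap('wrist','w3.png')
p=np.load('p.npy');p[3]=0
print(proj(w,fx(p,[[-.042,.065,.084],[-.042,.14,.065],[-.042,.155,.112]])).round(1), proj(w,s['ee_pos']+[0,0,-.022]))
```

```text
6.45 [0.55831821 0.04006158 0.1114278 ] [ 0.41615643  0.54669384 -0.51296842]
[[318.1 261.1]
 [184.4 245.2]
 [103.6 292.3]] [[322.91797497 265.88105104]]
```

View pics/w3.png

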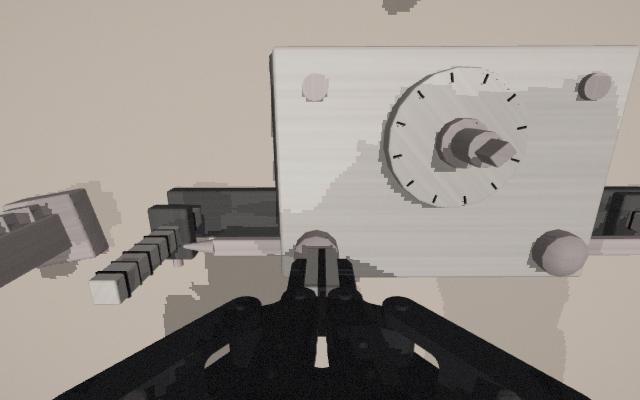

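Emit:
drive_tool(series=[[[0,0,0.002],[0,0,0]],[[0,0,0.004],[0,0,0]],[[0,0,0.005],[0,0,0]],[[0,0,0.006],[0,0,0]],[[0,0,0.007],[0,0,0]],[[0,0,0.008],[0,0,0]],[[0,0,0.009],[0,0,0]],[[0,0,0.009],[0,0,0]]])

```text
time_s: 7.5
ee_pos: [0.5584, 0.0403, 0.1025]
tcp_rot: [1.0, 0.029, 0.0, -0.0]
contact_force: [-1.0, 3.0, 3.9]
finger_gap: 0.0003
gripper_force: 1.8
```

Run:
```python
from h import *
f=[]
for i in range(4):
    eyes.get_image('side'); s=arm.state(); f.append(s['contact_force'])
print(s['time_s'],s['ee_pos'],np.mean(f,0))
```

```text
7.7 [0.55846297 0.04012123 0.10254578] [-0.36925442  1.97019786  3.73856948]
```

Emit:
drive_tool(series=[[[0,0,0.001],[0,0,0]],[[0,0,0.002],[0,0,0]],[[0,0,0.003],[0,0,0]],[[0,0,0.004],[0,0,0]],[[0,0,0.005],[0,0,0]],[[0,0,0.0055],[0,0,0]],[[0,0,0.0055],[0,0,0]],[[0,0,0.0055],[0,0,0]]])

```text
time_s: 8.7
ee_pos: [0.5585, 0.0409, 0.0973]
tcp_rot: [1.0, 0.029, 0.0, -0.001]
contact_force: [-1.1, 5.2, 9.5]
finger_gap: 0.0002
gripper_force: 4.5
```

Run:
```python
from h import *
f=[]
for i in range(4):
    w=snap('wrist','w4.png'); s=arm.state(); f.append(s['contact_force'])
print(s['time_s'],s['ee_pos'],np.mean(f,0))
b=snap('side','b4.png');a=snap('scene','a4.png')
p=np.load('p.npy');p[3]=0
for z in (.040,.045,.05): print(proj(w,fx(p,[-.042,.139,z])).round(1))
A=cv2.resize(w['color'][190:320,80:240,::-1],None,fx=4,fy=4,interpolation=2)
B=cv2.resize(b['color'][150:230,260:340,::-1],None,fx=5,fy=5,interpolation=2)
cv2.imwrite('pics/c4.png',A)
```

```text
8.9 [0.55845742 0.04091226 0.09728128] [-1.65894985  5.09843028  9.14591083]
[[195.2 237.7]]
[[191.9 241.1]]
[[188.5 244.8]]
```

View pics/c4.png

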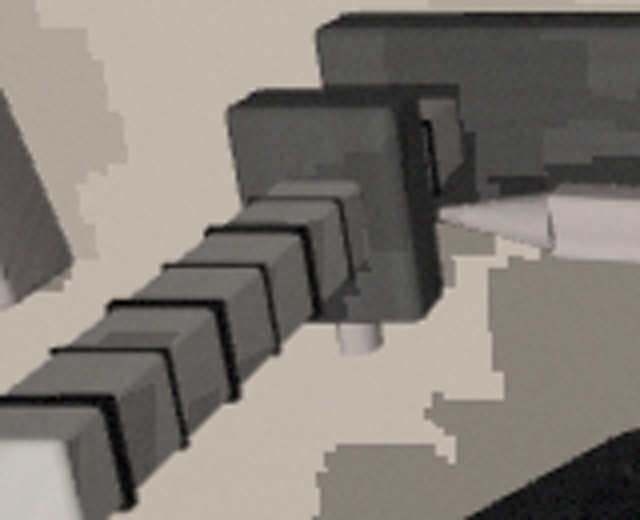

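Run:
```python
from h import *
w=eyes.get_image('wrist'); p=np.load('p.npy');p[3]=0
s=arm.state();print(s['time_s'],s['ee_pos'])
u=lambda y,z,x=-.042: proj(w,fx(p,[x,y,z]))[0].round(1)
for z in(.042,.044,.046,.048): print('tip',z,u(.1386,z))
for z in(.03,.035,.04,.045,.05,.055): print('inner edge',z,u(.143,z),'outer',u(.167,z),'front',u(.143,z,-.059),u(.167,z,-.059))
print('rodtop corner', u(.149,.112,-.036),u(.161,.112,-.036),'rodtop inner-front',u(.149,.112,-.048))
```

```text
9.05 [0.55844224 0.04094209 0.09731915]
tip 0.042 [194.6 239. ]
tip 0.044 [193.3 240.4]
tip 0.046 [192.  241.8]
tip 0.048 [190.6 243.3]
inner edge 0.03 [194.8 231.3] outer [156.2 231.2] front [197.9 256. ] [160.2 256. ]
inner edge 0.035 [191.7 234.4] outer [152.1 234.4] front [194.9 259.7] [156.4 259.6]
inner edge 0.04 [188.4 237.7] outer [147.9 237.6] front [191.8 263.5] [152.4 263.5]
inner edge 0.045 [185.  241.1] outer [143.5 241.1] front [188.6 267.5] [148.2 267.5]
inner edge 0.05 [181.4 244.8] outer [138.8 244.7] front [185.2 271.7] [143.7 271.7]
inner edge 0.055 [177.6 248.6] outer [133.9 248.6] front [181.6 276.1] [139.1 276.1]
rodtop corner [ 94.6 299.6] [ 62.6 299.6] rodtop inner-front [101.1 326.6]
```

Run:
```python
import cv2,numpy as np
f=lambda n,x,y:cv2.resize(cv2.imread('pics/'+n)[y:y+70,x:x+50],None,fx=8,fy=8,interpolation=cv2.INTER_CUBIC)
m=np.hstack([f('w3.png',165,210),f('w4.png',165,210)])
cv2.imwrite('pics/m.png',cv2.convertScaleAbs(m,alpha=1.3))
```

```text
(no output)
```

View pics/m.png

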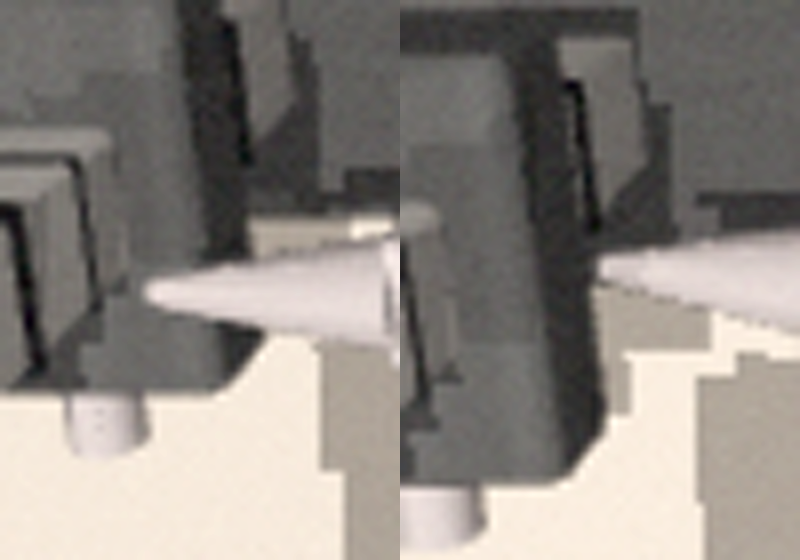

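Emit:
drive_tool(series=[[[0,0,0.0004],[0,0,0]],[[0,0,0.0008],[0,0,0]],[[0,0,0.0012],[0,0,0]],[[0,0,0.0015],[0,0,0]],[[0,0,0.0015],[0,0,0]],[[0,0,0.0015],[0,0,0]],[[0,0,0.0015],[0,0,0]],[[0,0,0.0015],[0,0,0]]])

```text
time_s: 10.05
ee_pos: [0.5585, 0.0411, 0.0959]
tcp_rot: [1.0, 0.03, 0.0, -0.001]
contact_force: [-2.0, 4.6, 10.0]
finger_gap: -0.0001
gripper_force: 5.1
```

Run:
```python
from h import *
w=snap('wrist','w5.png'); s=arm.state(); print(s['time_s'],s['ee_pos'],s['contact_force'])
p=np.load('p.npy');p[3]=0
for z in(.04,.042,.044,.046): print('tip',z,proj(w,fx(p,[-.042,.1386,z])).round(1))
for z in(.035,.04,.045,.05): print(z,proj(w,fx(p,[-.042,.143,z])).round(1),proj(w,fx(p,[-.059,.143,z])).round(1))
cv2.imwrite('pics/m5.png',cv2.convertScaleAbs(cv2.resize(w['color'][210:280,165:215,::-1],None,fx=8,fy=8,interpolation=cv2.INTER_CUBIC),alpha=1.3))
```

```text
10.1 [0.55842858 0.04110938 0.09591872] [-2.38603213  5.16331391 10.4203532 ]
tip 0.04 [[195.3 238.6]]
tip 0.042 [[194. 240.]]
tip 0.044 [[192.7 241.4]]
tip 0.046 [[191.4 242.8]]
0.035 [[191.1 235.3]] [[194.4 260.7]]
0.04 [[187.8 238.6]] [[191.3 264.6]]
0.045 [[184.4 242.1]] [[188.  268.6]]
0.05 [[180.7 245.8]] [[184.6 272.9]]
```

View pics/m5.png

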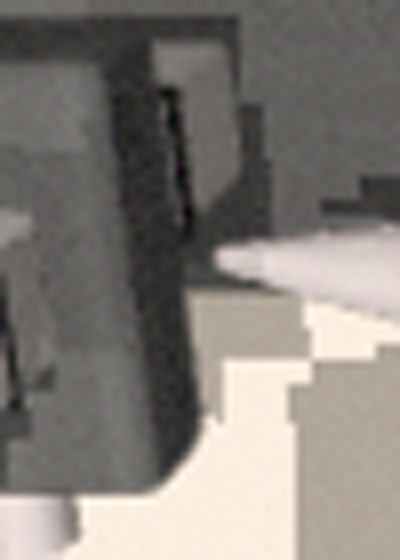

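The tip is at z≈43.5 mm and the collar's middle at about 42–43 mm, so they are level. I'll hold for another second and then lift.

Emit:
drive_tool(series=[[[0,0,0],[0,0,0]],[[0,0,0],[0,0,0]],[[0,0,0],[0,0,0]],[[0,0,0],[0,0,0]],[[0,0,0],[0,0,0]],[[0,0,0],[0,0,0]],[[0,0,0],[0,0,0]],[[0,0,0],[0,0,0]]])

```text
time_s: 11.1
ee_pos: [0.5584, 0.0411, 0.0959]
tcp_rot: [1.0, 0.03, 0.0, -0.001]
contact_force: [-2.4, 5.4, 10.2]
finger_gap: 0.0
gripper_force: 5.1
```

Emit:
drive_tool(series=[[[0,0,-0.002],[0,0,0]],[[0,0,-0.004],[0,0,0]],[[0,0,-0.007],[0,0,0]],[[0,0,-0.01],[0,0,0]],[[0,0,-0.015],[0,0,0]],[[0,0,-0.03],[0,0,0]],[[0,0,-0.05],[0,0,0]],[[0,0,-0.07],[0,0,0]]])

```text
time_s: 12.1
ee_pos: [0.5583, 0.0398, 0.1668]
tcp_rot: [1.0, 0.029, 0.0, 0.0]
contact_force: [-0.4, 0.6, -1.1]
finger_gap: 0.0003
gripper_force: 0.0
```

Emit:
drive_tool(series=[[[0,0,-0.02],[0,0,0]],[[0,0,-0.03],[0,0,0]],[[0,0,-0.03],[0,0,0]],[[0,0,-0.03],[0,0,0]],[[0,0,-0.03],[0,0,0]],[[0,0,-0.03],[0,0,0]],[[0,0,-0.03],[0,0,0]],[[0,0,-0.03],[0,0,0]]])

```text
time_s: 13.1
ee_pos: [0.5583, 0.04, 0.1953]
tcp_rot: [1.0, 0.029, -0.0, 0.0]
contact_force: [-0.3, 0.6, -0.3]
finger_gap: -0.0004
gripper_force: 0.0
```

Run:
```python
from h import *
s=arm.state(); print(s['time_s'],s['ee_pos'],s['contact_force']); snap('wrist','w6.png')
```

```text
13.1 [0.55828089 0.03996537 0.19532519] [-0.34477486  0.56135439 -0.27118501]
```

View pics/w6.png

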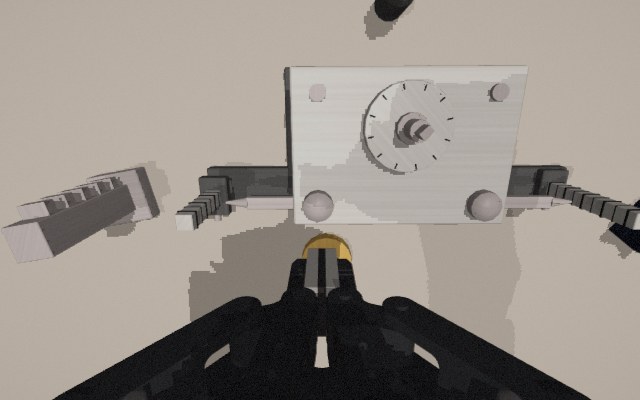

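The plate is level again (pads at (318,206) and (485,206)) and the gauges haven't been disturbed.

```bash
python3 -c "
from workcell import arm; print(arm.hand_in())"
```

```text
the job is handed in; nothing more can be done
None
```

I pressed the left pad until its pointer was level with the raised collar (within about 1.5 mm of its middle by camera), held it about 1.5 s and let go; the plate sprang back level, the gauges in view looked undisturbed, and the job is handed in (no verdict was returned).

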